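Hang the large microtome handwheel on the sprung double J-hook

TASK

Lift the larger of the two handwheels out of its rack by its rim, bring it from the front over the raised double J-hook so that both J's reach through it under the top of the rim and, still holding it, press it down past both sprung keepers until the rim is fully home and both keepers have sprung back up above it. Then let go and leave it hanging at rest. The hook sits on a spring and gives way as you press: go by feel, never load it with more than 20 N, and leave the other things where they are.

Things in the scene. Friction and masses are not known exactly. Their poses are not given: they have to be found in the camera images.
- wheel: Larger handwheel: bare steel round-bar rim 176 mm outside, bar 12 mm thick (centre line on an 82 mm radius), 9 mm spokes, black hub 32 mm across, 30 mm wide; 0.3 to 0.5 kg. Origin at its centre; x = axle (same from both sides), z up at the start. Spokes only to -z and to 15 degrees below +y and -y: the upper half is open. It stands upright in a rack, rim top 193 mm above the table.
- small_wheel: The smaller handwheel, same make: 110 mm outside diameter, rim bar 10 mm. Origin at its centre, x axis the axle. It stands in its own rack, top of the rim about 127 mm above the table, and is to be left there.
- rack_big: White plastic rack of the larger wheel, 60 x 160 mm, 60 mm high, fixed; two pairs of cheeks hold the rim in a 15 mm slot, open upwards. Origin under its centre; x along the wheel's axle. The wheel's centre starts 105 mm above it.
- hook: Carriage with two equal steel J-hooks side by side (y = +34 and -34 mm, bar 8 mm, 60 mm free between them for fingers) on a fixed stand, post top 308 mm above the table. Origin between the J's at the height of their bottom bars' centre line, 250 mm above the table unloaded; -x points out of the stand, z up. It slides down on a soft spring by up to 26 mm, and rises again when relieved.
- hook_seat (a point): On the carriage, axes as hook, 59 mm out from it: midway between the J's, middle of their mouths, height of the bottom bars' centre line. Fully home, the J's reach through the wheel, its axle lies along x, its centre is 63 mm below this point and the centre line of its rim's top 19 mm above it; the rim may lie up to 5 mm off along x. The J's pass through it with its centre 5 to 22 mm below.
- keeper_left (a joint): Sprung keeper (dark steel finger 18 mm long, 5 mm thick) barring the mouth of the J at y = +34 mm, hinged on the inner upright 29 mm above the bottom bar. 0 rad = level, shut; the rim presses it down to at most 1.5 rad (hanging); it springs back to 0 once the rim is below it, just before the bottom. Passing both takes 10 to 16 N in all, more than the wheel's weight, and the hook sinks a good way meanwhile.
- keeper_right (a joint): The same keeper of the J at hook y = -34 mm.
- jar: Small amber lidded jar, 60 mm across, 85 mm high, at the back; bystander. Origin under its centre.
- beaker: Glass beaker, 70 mm across, 90 mm high, at the back; bystander. Origin under its centre.
- slide_box: Flat blue slide box, 90 x 170 x 35 mm, at the back; bystander. Origin under its centre.
- chuck_a: Aluminium specimen chuck, disc 32 mm across with a stem up, 30 mm high, between the stands; bystander. Origin under its centre.
- chuck_b: The same, disc 28 mm across; bystander.
- hook_tip (a point): Rounded tip (8 mm) of the J at y = +34 mm (the other has the same), 37 mm above the bottom bars' centre line and 78 mm out (-x) from hook. Each J's mouth opens upwards and is 22 mm wide, between this outer upright and an inner upright 43 mm out that ends 35 mm up and runs back level to the carriage plate, whose front is at x = 2 mm.

How it is judged:
On the way, in this order (a step that is already met when the one before it is completed fails the run):
1. the larger wheel is lifted clear of its rack in the fingers (z of wheel in the frame of rack_big above 0.16 m and contact force between the fingers and wheel above 1 N), for 0.1 s.
2. still held, the rim is pressed home at the bottom of both J's, bearing on the hook, with both keepers sprung back above it (contact force between the fingers and wheel above 1 N and contact force between wheel and hook above 2 N and z of wheel in the frame of hook_seat below -0.058 m and value of joint each of keeper_left, keeper_right below 0.3 rad), for 0.2 s.
At the end, for the whole second after the job is handed in: The larger wheel hangs in both J's of the hook, its centre 58 to 70 mm below the seat point, within 20 mm along the hook and 15 mm sideways, both keepers back within 0.3 rad of shut, released and at rest (under 0.03 m/s and 0.4 rad/s) (z of wheel in the frame of hook_seat between -0.07 and -0.058 m and x of wheel in the frame of hook_seat between -0.02 and 0.02 m and y of wheel in the frame of hook_seat between -0.015 and 0.015 m and value of joint each of keeper_left, keeper_right below 0.3 rad and contact force between wheel and hook above 1 N and linear speed of wheel below 0.03 m/s and angular speed of wheel below 0.4 rad/s); the robot touches nothing.
It fails at once if the hook or its keepers are loaded with more than 20 N (contact force between anything else and hook above 20 N).
It fails at once if the smaller wheel is moved more than 30 mm (distance of small_wheel from where it was at the start of the episode above 0.03 m).
It fails at once if a bystander is moved more than 30 mm (distance of any of jar, beaker, slide_box, chuck_a, chuck_b from where it was at the start of the episode above 0.03 m).
It also fails if it takes over 72 s, if anything falls off the work surface, if the arm or the gripper's body presses on something with over 40 N, if the wrist force passes 120 N, or if a joint passes its speed limit or range.

ROBOT

A 7-joint arm with a two-finger parallel gripper is mounted at the origin on the work surface. World frame = base frame: x ahead of the robot, y to its left, z up, the work surface at z = 0. Lengths are in m, angles in rad, forces in N, time in s.
With the tool pointing down it reaches from about 0.425 to 0.875 m from the base axis. Payload 4.7 kg.
Tool frame: the origin (TCP) lies on the centre line of the jaws, within the pads' length; the fingertips stand ctrl.tcp_to_tips ahead of it and the grasp point (between the pads) lies 2 mm behind it (ctrl.tcp_to_tips is the distance from the TCP to the fingertips, in m); z points along the fingers, y is the line along which they close (so a half turn about z gives the same grasp; the last joint's range is limited). The gripper opens to 87 mm and grips with 3 to 60 N. Pads are 19 mm wide; open, the fingers measure 117 mm over their backs; the gripper's body (75 mm by 190 mm) begins 51 mm behind the grasp point.
Start: joints at [1.28, 0.321, -0.07, 1.45, 0.023, 1.371, -0.057], TCP at [0.195, -0.62, 0.24] pointing down, gripper open.
Joint ranges: [-2.86, 2.86], [-0.3, 2.09], [-1.38, 1.24], [0.06, 2.45], [-1.56, 4.7], [0.09, 2.05], [-2.69, 2.69]. Speed limits (rad/s): [2.57, 2.57, 3.14, 3.14, 3.14, 3.14, 3.14].

INTERFACE

Orientations are given as a rotation vector (axis times angle).
In Python, from bench import ctrl, optics, close_job gives the robot as it stands.
- The arm moves only by the shell command python3 -m inch 'ROWS' [OPENING] [FORCE]. ROWS is JSON, a list of rows, each a list of 2 entries, a list of its own where there are three numbers: the shift along the tool's x, y, z in mm, then the turn, a rotation vector about the tool's x, y, z in degrees. In form: [[[x, y, z], [ax, ay, az]], ...]. A call has exactly 10 rows; each row shifts and turns the commanded pose from where the row before left it, along the tool's axes as they then stand; what a row does not reach is not made up. A row lasts 1/10 s, in which the tool goes at most 50 mm and 8.59 degrees, less where a joint would pass 70% of its speed; a pose out of reach is approached as far as the arm can. A call is refused whole if a number of a shift passes 50 or a number of a turn 8.59, either way. A call with a gripper value outside its range is refused whole. OPENING is the closure, from 0 (fully open) to 1 (shut), set as the call begins (- or left out, the last holds). The fingers move at their own pace and stop on an object; FORCE is the grip in N (left out, the last holds). Time passes only in rows, so rows that do not move let the fingers close, or fill a call up. It gives the time, the measured TCP pose, the force and the opening at its end, in the units of the state.
- ctrl.get_state(): the state, without advancing time (a new reading comes with each control period).
- optics.get_image(name): name is "scene" or "top"; returns a dict with "image" (480x640x3 uint8, red, green, blue), "fx", "fy", "cx", "cy" (pixels), "R" (3x3) and "t" (3): a world point X has camera coordinates R X + t. Camera axes: x right, y down, z forward; pixel columns grow to the right and rows downward; lengths in m; the calibration is good to about 2 mm. A picture is of the moment at which its call begins. There is no depth.
- close_job(): hands the job in, once; it reports no verdict.
The state is a dict: "time": time; "joint_positions": joint angles; "qd": joint speeds; "joint_torque": joint torques, N m; "position": TCP position; "tool_rot": TCP orientation; "ft_force": force on the tool from outside, world axes, zero at the start; "torque": the same for the moment, N m; "grip_width": opening from 0.0 (shut) to 1.0 (fully open).
Only numpy, scipy, OpenCV 4.12 (cv2) and the standard library are available. Lean on these libraries where they do the work, as an engineer would, in place of code of your own. Each camera call takes 0.05 s, during which the arm holds its last target. There are 200 camera calls.

## Working session

There is one attempt and no reset: what is moved stays moved. The work goes in short steps, Python scripts to look and compute and a shell command to move; the robot and the scene stay as the last step left them, time stands still between calls to the robot, and variables do not carry over. Pictures are saved under pics/ and viewed, on a budget of 10 in all, crops included, one or two more only if the job needs it, and the job is handed in when it is done.

```bash
ls; mkdir -p pics
python3 - <<'E'
from bench import ctrl, optics
import cv2
print(ctrl.get_state(), ctrl.tcp_to_tips)
for n in ("scene","top"):
    d=optics.get_image(n); cv2.imwrite(f"pics/{n}0.png",d["image"][:,:,::-1]); print(n,{k:d[k] for k in d if k!="image"})
E
```

```text
pics
{'time': 0.0, 'joint_positions': array([ 1.28010946,  0.32179615, -0.07006415,  1.45167458,  0.02259584,
        1.37078105, -0.05689809]), 'qd': array([ 0.00050192,  0.0009738 , -0.00200809, -0.00023408, -0.0002555 ,
       -0.00052296, -0.00100377]), 'joint_torque': array([-2.56625881e-04, -4.91290569e+01, -4.04761825e-01, -3.12536860e+01,
       -6.42733625e-02,  4.35307575e-02,  1.66565633e-04]), 'position': array([ 0.19484682, -0.61956771,  0.23847896]), 'tool_rot': array([-3.10336869e+00, -4.76647669e-01,  6.01437892e-04]), 'ft_force': array([-0.26163477, -1.33714198,  0.02108469]), 'torque': array([ 0.01537071, -0.06717559, -0.00203578]), 'grip_width': 1.0012377183702383} 0.017
scene {'fx': 464.5318809061917, 'fy': 464.5318809061917, 'cx': 316.1100882482822, 'cy': 233.8060980875739, 'R': array([[-0.69284802,  0.72084271, -0.01863903],
       [ 0.43213795,  0.39438524, -0.81099758],
       [-0.57725073, -0.5699527 , -0.58475252]]), 't': array([ 0.45570864, -0.136938  ,  1.3894813 ])}
top {'fx': 605.7739994409156, 'fy': 605.7739994409156, 'cx': 322.358478651962, 'cy': 230.16609403241216, 'R': array([[ 0.01659249, -0.99983465,  0.00744026],
       [-0.99045434, -0.01745431, -0.13673169],
       [ 0.13683894, -0.00510052, -0.99058018]]), 't': array([-0.01554447,  0.66965569,  1.19453338])}
```

View pics/scene0.png

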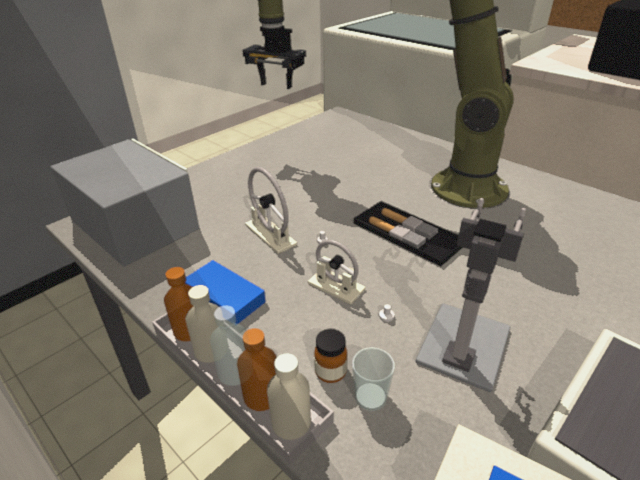

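View pics/top0.png

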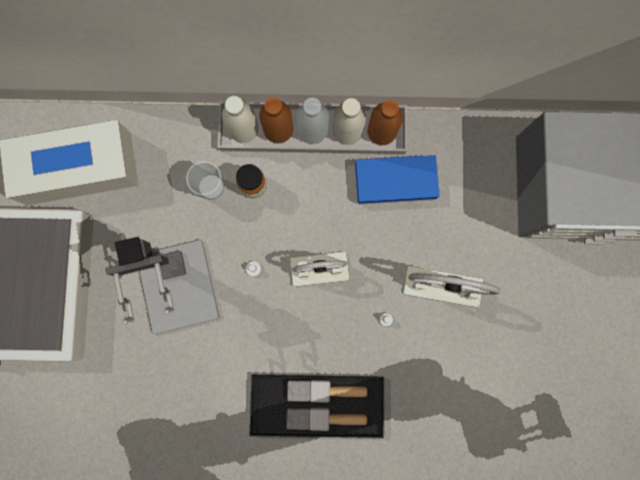

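The scene view shows the big wheel (rim about 268,205), small wheel (337,265), hook (485,235) and robot at right. In the top view the big wheel's rim runs (410,275)-(497,291), the hook's J's run from (115,270)/(160,262) to tips near (128,318)/(168,308), and the tray between them and the robot is clear of the route. I'll zoom in next.

```bash
cat > h.py <<'E'
import numpy as np
from bench import optics
def cams(): return {n:optics.get_image(n) for n in ("scene","top")}
def ray(d,u,v):
    R=np.array(d["R"]);c=-R.T@np.array(d["t"]);w=R.T@[(u-d["cx"])/d["fx"],(v-d["cy"])/d["fy"],1]
    return c,w/np.linalg.norm(w)
def onz(d,u,v,z):
    c,w=ray(d,u,v);return c+w*(z-c[2])/w[2]
def tri(d1,p1,d2,p2):
    c1,w1=ray(d1,*p1);c2,w2=ray(d2,*p2)
    s=np.linalg.lstsq(np.c_[w1,-w2],c2-c1,rcond=None)[0]
    a,b=c1+s[0]*w1,c2+s[1]*w2
    return (a+b)/2,np.linalg.norm(a-b)
def proj(d,X):
    p=np.array(d["R"])@X+np.array(d["t"]);return p[0]/p[2]*d["fx"]+d["cx"],p[1]/p[2]*d["fy"]+d["cy"]
E
python3 - <<'E'
import cv2,numpy as np
s=cv2.imread("pics/scene0.png");t=cv2.imread("pics/top0.png")
def c(i,u,v,w,h): return cv2.resize(i[v:v+h,u:u+w],(400,300),interpolation=cv2.INTER_CUBIC)
o=np.vstack([np.hstack([c(t,85,230,120,90),c(t,395,245,120,90)]),np.hstack([c(s,435,190,120,90),c(s,215,160,120,90)])])
cv2.imwrite("pics/zoom0.png",o)
E
```

```text
(no output)
```

View pics/zoom0.png

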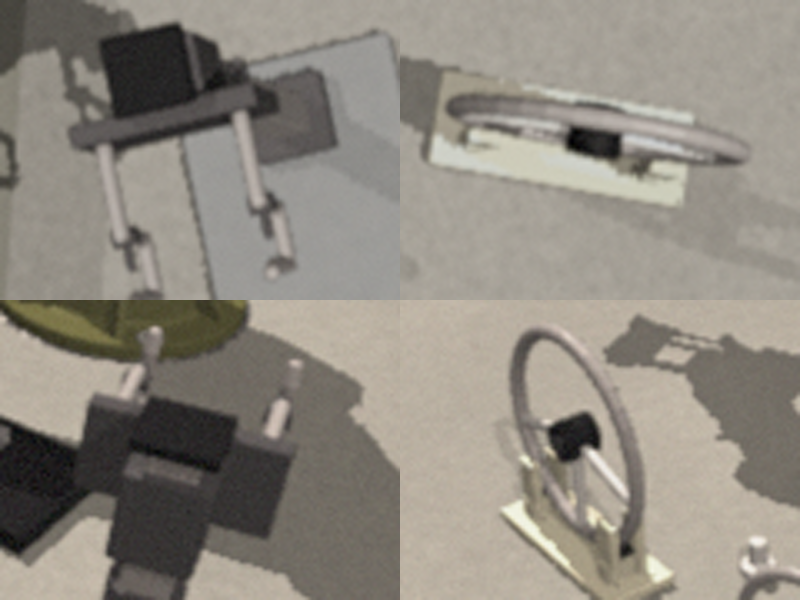

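Zoom: hook tips are at top (131,319)/(169,310) and scene (523,210)/(480,201). The inner bar ends are at top (121,300)/(164,291). The wheel rim's ends in the top view are (409,277)/(500,290), and its spokes are open at the top.

Run:
```python
from h import *
np.set_printoptions(precision=4,suppress=True)
d=cams();S,T=d["scene"],d["top"]
L=tri(S,(523.2,209.8),T,(131,319.2));R=tri(S,(480,200.5),T,(169,309.8));print("tips",L,R)
l,r=onz(T,131,319.2,.287),onz(T,169,309.8,.287)
li,ri=onz(T,121,300.5,.285),onz(T,163.6,291.5,.285)
lp,rp=onz(T,115.9,275,.285),onz(T,157,264.5,.285)
print("tips z",l,r,"inner",li,ri,"plate",lp,rp)
for a,b in((l,r),(li,ri),(lp,rp)): v=b-a;print("across",np.linalg.norm(v),"outdir yaw deg",np.degrees(np.arctan2(-v[0],v[1]))) 
for a,b in((lp,li),(rp,ri)): v=b-a;print("out dir",v,np.degrees(np.arctan2(v[1],v[0])))
a,b=onz(T,409,277.4,.105),onz(T,499.5,290,.105);v=b-a
print("wheel ends",a,b,np.linalg.norm(v),"mid",(a+b)/2,"yaw of rim plane",np.degrees(np.arctan2(v[1],v[0])))
for X in ((a+b)/2+[0,0,.082],(a+b)/2): print(proj(S,X),proj(T,X))
# rim mask near: ray of the top
m=(a+b)/2
print("top view rim over hub",onz(T,453,277,.187))
```

```text
tips (array([0.4843, 0.3075, 0.2871]), np.float64(0.009913830200136977)) (array([0.5018, 0.2437, 0.2871]), np.float64(0.002706162537193908))
tips z [0.4864 0.3028 0.287 ] [0.5024 0.2425 0.287 ] inner [0.5161 0.3213 0.285 ] [0.5317 0.2532 0.285 ] plate [0.5572 0.3322 0.285 ] [0.5754 0.2663 0.285 ]
across 0.06237886169885248 outdir yaw deg -165.12810290765105
across 0.06987790418958197 outdir yaw deg -167.0466483634561
across 0.0683686142560637 outdir yaw deg -164.50286564915433
out dir [-0.0411 -0.0108 -0.    ] -165.2203174188363
out dir [-0.0437 -0.0131  0.    ] -163.36176899130456
wheel ends [ 0.5726 -0.1726  0.105 ] [ 0.5513 -0.3471  0.105 ] 0.1758398245001645 mid [ 0.5619 -0.2599  0.105 ] yaw of rim plane -96.95338677684828
(np.float64(263.74740410428814), np.float64(171.41770975949092)) (np.float64(464.3988847006819), np.float64(281.4472654988173))
(np.float64(266.5436335664325), np.float64(200.83513299443177)) (np.float64(454.21084410018625), np.float64(283.6945484603574))
top view rim over hub [ 0.5696 -0.2395  0.187 ]
```

```bash
cat >> h.py <<'E'
from scipy.linalg import logm,expm
from scipy.spatial.transform import Rotation as Ro
from bench import ctrl
def pose(p,yaw,tilt):
    a=np.array([np.cos(np.radians(yaw)),np.sin(np.radians(yaw)),0]);t=np.radians(tilt);Z=np.array([0,0,1])
    y=a*np.cos(t)+Z*np.sin(t);z=a*np.sin(t)-Z*np.cos(t)
    T=np.eye(4);T[:3,:3]=np.c_[np.cross(y,z),y,z];T[:3,3]=p;return T
def cur():
    s=ctrl.get_state();T=np.eye(4);T[:3,:3]=Ro.from_rotvec(s["tool_rot"]).as_matrix();T[:3,3]=s["position"];return T
def rows(A,B,n):
    s=expm(np.real(logm(np.linalg.inv(A)@B))/n);print(n,"rows of",np.round(s[:3,3]*1e3,2),np.round(Ro.from_matrix(s[:3,:3]).as_rotvec(degrees=True),2));return s
E
python3 - <<'E'
from h import *
rim=np.array([.562,-.260,.187]);G=pose(rim,-7,30);B=G.copy();B[:3,3]-=.1*G[:3,2]
print(B[:3,3]);rows(cur(),B,20)
E
```

```text
[ 0.51237269 -0.25390653  0.27360254]
20 rows of [25.69 -0.1  -0.47] [-1.33  0.86 -3.2 ]
```

```bash
A='[[25.7,-0.1,-0.5],[-1.33,0.86,-3.2]]'; python3 -m inch '[[[25.7,-0.1,-0.5],[-1.33,0.86,-3.2]],[[25.7,-0.1,-0.5],[-1.33,0.86,-3.2]],[[25.7,-0.1,-0.5],[-1.33,0.86,-3.2]],[[25.7,-0.1,-0.5],[-1.33,0.86,-3.2]],[[25.7,-0.1,-0.5],[-1.33,0.86,-3.2]],[[25.7,-0.1,-0.5],[-1.33,0.86,-3.2]],[[25.7,-0.1,-0.5],[-1.33,0.86,-3.2]],[[25.7,-0.1,-0.5],[-1.33,0.86,-3.2]],[[25.7,-0.1,-0.5],[-1.33,0.86,-3.2]],[[25.7,-0.1,-0.5],[-1.33,0.86,-3.2]]]' 0 40
python3 -m inch '[[[25.7,-0.1,-0.5],[-1.33,0.86,-3.2]],[[25.7,-0.1,-0.5],[-1.33,0.86,-3.2]],[[25.7,-0.1,-0.5],[-1.33,0.86,-3.2]],[[25.7,-0.1,-0.5],[-1.33,0.86,-3.2]],[[25.7,-0.1,-0.5],[-1.33,0.86,-3.2]],[[25.7,-0.1,-0.5],[-1.33,0.86,-3.2]],[[25.7,-0.1,-0.5],[-1.33,0.86,-3.2]],[[25.7,-0.1,-0.5],[-1.33,0.86,-3.2]],[[25.7,-0.1,-0.5],[-1.33,0.86,-3.2]],[[25.7,-0.1,-0.5],[-1.33,0.86,-3.2]]]'
python3 - <<'E'
from h import *
rim=np.array([.562,-.260,.187]);G=pose(rim,-7,30);B=G.copy();B[:3,3]+=.003*G[:3,2]
rows(cur(),B,10);print(cur(),ctrl.get_state()["joint_positions"])
E
```

```text
time: 1.2
position: [0.4098, -0.4828, 0.2569]
tool_rot: [2.651, 1.234, 0.268]
ft_force: [-0.0, 0.4, -0.1]
grip_width: 1.001
time: 2.2
position: [0.5127, -0.252, 0.2753]
tool_rot: [2.023, 1.799, 0.483]
ft_force: [0.1, 0.3, 0.1]
grip_width: 1.003
10 rows of [-0.2  -0.1  10.44] [ 0.01 -0.01  0.03]
[[ 0.11677931  0.85918773  0.49815564  0.51266418]
 [ 0.99315703 -0.1003681  -0.05971056 -0.25196763]
 [-0.00130364  0.50171973 -0.86502925  0.27530271]
 [ 0.          0.          0.          1.        ]] [ 1.01090263 -0.1900591  -0.41723283  2.00192363 -0.40011496  0.86990247
  0.65630617]
```

```bash
python3 -m inch '[[[-0.2,0,10.4],[0,0,0]],[[-0.2,0,10.4],[0,0,0]],[[-0.2,0,10.4],[0,0,0]],[[-0.2,0,10.4],[0,0,0]],[[-0.2,0,10.4],[0,0,0]],[[-0.2,0,10.4],[0,0,0]],[[-0.2,0,10.4],[0,0,0]],[[-0.2,0,10.4],[0,0,0]],[[-0.2,0,10.4],[0,0,0]],[[-0.2,0,10.4],[0,0,0]]]'
python3 - <<'E'
from h import *
import cv2
d=cams();o=[]
for n,(u,v) in (("scene",(180,110)),("top",(375,215))): o.append(cv2.resize(d[n]["image"][v:v+140,u:u+140,::-1],(400,400),interpolation=cv2.INTER_CUBIC))
cv2.imwrite("pics/g1.png",np.hstack(o));print(ctrl.get_state()["position"])
E
```

```text
time: 3.2
position: [0.5641, -0.2622, 0.1843]
tool_rot: [2.029, 1.796, 0.482]
ft_force: [-0.2, -0.6, -0.8]
grip_width: 0.999
[ 0.56354111 -0.2614066   0.18317594]
```

View pics/g1.png

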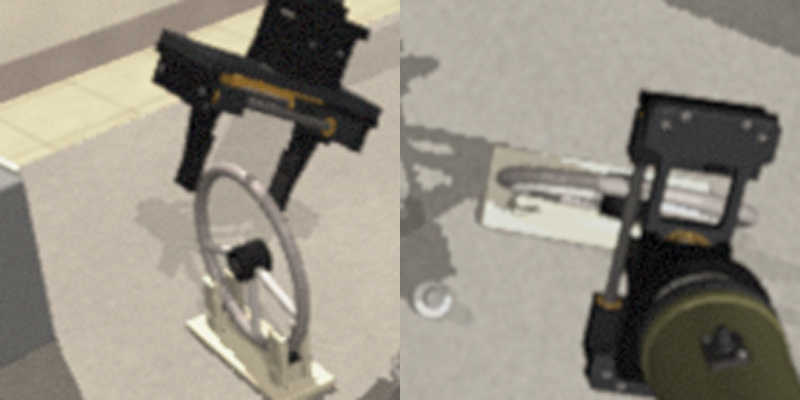

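Run:
```python
from h import *
d=cams();T=cur()
for n,u,v,ox in(("scene",180,110,0),("top",375,215,400)):
  for q in ([0,0,0],[0,.05,.017],[0,-.05,.017],[0,0,-.05],[0,.05,-.03],[0,-.05,-.03]):
    p=proj(d[n],T[:3,:3]@q+T[:3,3]);print(n,q,round((p[0]-u)*2.857+ox),round((p[1]-v)*2.857))
```

```text
scene [0, 0, 0] 236 178
scene [0, 0.05, 0.017] 182 187
scene [0, -0.05, 0.017] 274 206
scene [0, 0, -0.05] 257 122
scene [0, 0.05, -0.03] 201 132
scene [0, -0.05, -0.03] 293 155
top [0, 0, 0] 658 187
top [0, 0.05, 0.017] 670 104
top [0, -0.05, 0.017] 637 244
top [0, 0, -0.05] 671 224
top [0, 0.05, -0.03] 683 136
top [0, -0.05, -0.03] 648 280
```

```bash
python3 -m inch '[[[0,0,0],[0,0,0]],[[0,0,0],[0,0,0]],[[0,0,0],[0,0,0]],[[0,0,0],[0,0,0]],[[0,0,0],[0,0,0]],[[0,0,0],[0,0,0]],[[0,0,0],[0,0,0]],[[0,0,0],[0,0,0]],[[0,0,0],[0,0,0]],[[0,0,0],[0,0,0]]]' 1 45
python3 - <<'E'
from h import *
s=ctrl.get_state();print(s["ft_force"],s["torque"],s["grip_width"],cur())
E
```

```text
time: 4.4
position: [0.5636, -0.2621, 0.185]
tool_rot: [2.029, 1.796, 0.482]
ft_force: [-0.1, -0.4, -0.2]
grip_width: 0.175
[-0.14359759 -0.44082807 -0.2185507 ] [ 0.0607082   0.52499278 -0.02326357] 0.1754196369308954 [[ 1.20961785e-01  8.59623322e-01  4.96403054e-01  5.63622406e-01]
 [ 9.92656807e-01 -1.05175134e-01 -5.97549533e-02 -2.62072121e-01]
 [ 8.42506291e-04  4.99985936e-01 -8.66033114e-01  1.84971893e-01]
 [ 0.00000000e+00  0.00000000e+00  0.00000000e+00  1.00000000e+00]]
```

```bash
python3 -m inch '[[[0,2,-3.5],[0,0,0]],[[0,6,-10.4],[0,0,0]],[[0,7,-12.1],[0,0,0]],[[0,8,-13.9],[0,0,0]],[[0,8,-13.9],[0,0,0]],[[0,8,-13.9],[0,0,0]],[[0,8,-13.9],[0,0,0]],[[0,8,-13.9],[0,0,0]],[[0,8,-13.9],[0,0,0]],[[0,7,-12.1],[0,0,0]]]'
python3 - <<'E'
from h import *
import cv2
d=cams()
print(cur(),ctrl.get_state()["torque"],ctrl.get_state()["grip_width"]);o=[]
for n,(u,v) in (("scene",(180,60)),("top",(375,200))): o.append(cv2.resize(d[n]["image"][v:v+160,u:u+160,::-1],(400,400),interpolation=cv2.INTER_CUBIC))
cv2.imwrite("pics/l1.png",np.hstack(o))
E
```

```text
time: 5.4
position: [0.5633, -0.262, 0.3266]
tool_rot: [2.028, 1.796, 0.482]
ft_force: [0.2, 0.6, -3.6]
grip_width: 0.123
[[ 0.12108851  0.85779293  0.49952865  0.56444114]
 [ 0.99264058 -0.10387849 -0.06224095 -0.26264834]
 [-0.00149957  0.50338907 -0.86405856  0.3284164 ]
 [ 0.          0.          0.          1.        ]] [ 0.090491    0.77876722 -0.01421971] 0.12267693647680081
```

View pics/l1.png

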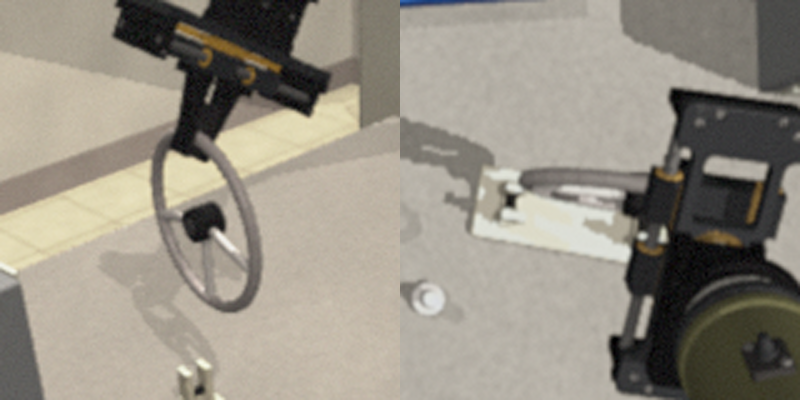

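Run:
```python
from h import *
d=cams();S=d["scene"];T=d["top"];p=cur()[:3,3];print(p)
for nm,u,v in(("hub",203,222),("bottom outer",237,309),("rim top mid",188,138)):
    c,w=ray(S,u/2.5+180,v/2.5+60);a=np.array([-.122,-.993,0])  # rim tangent
    n=np.array([.1219,.9925,0]); print(nm,c+w*((n@(p-c))/(n@w)))
for X in (p+[0,0,-.082],p+[0,0,-.17],p): print(((np.array(proj(S,X))-[180,60])*2.5).round(),((np.array(proj(T,X))-[375,200])*2.5).round()+[400,0])
s=ctrl.get_state();print(s["ft_force"],s["torque"])
```

```text
[ 0.56325444 -0.26204524  0.32506294]
hub [ 0.56152892 -0.26183331  0.24478649]
bottom outer [ 0.53236102 -0.25825088  0.14199732]
rim top mid [ 0.56856915 -0.262698    0.32735152]
[202. 224.] [646. 197.]
[210. 308.] [616. 204.]
[193. 139.] [680. 190.]
[-0.72447695 -0.07005371 -3.93323144] [0.10402599 0.87548864 0.00593336]
```

The wheel hangs upright from the fingers, clear of its rack. The hub at scene crop (203,222) agrees with the prediction (202,224). Next, a closer measurement of the hook.

Run:
```python
import cv2,numpy as np
s=cv2.imread("pics/scene0.png");t=cv2.imread("pics/top0.png")
def c(i,u,v,w,h): return cv2.resize(i[v:v+h,u:u+w],(w*8,h*8),interpolation=cv2.INTER_CUBIC)
o=np.hstack([c(t,105,260,72,66),np.vstack([c(s,470,190,28,33),c(s,508,196,28,33)])])
cv2.imwrite("pics/z2.png",o);print(o.shape)
```

```text
(528, 800, 3)
```

View pics/z2.png

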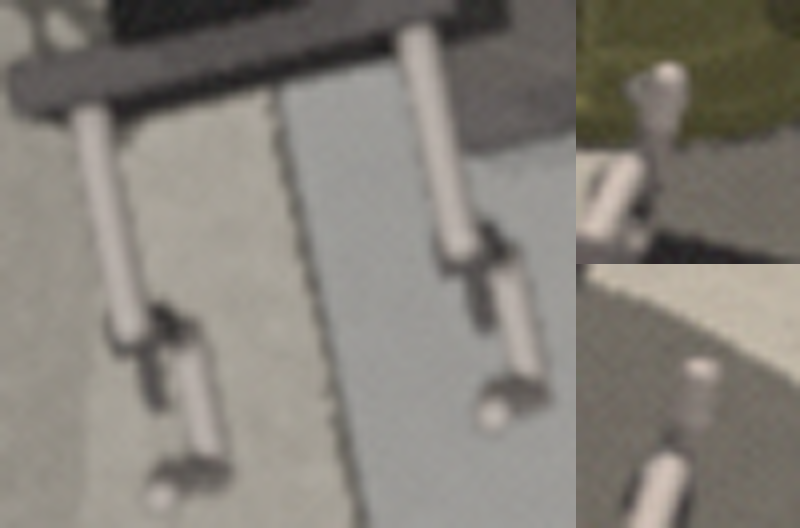

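Run:
```python
from h import *
np.set_printoptions(precision=4,suppress=True)
d=cams();S,T=d["scene"],d["top"]
L=tri(S,(523.3,209.5),T,(124.8,321.3));R=tri(S,(481.3,199.5),T,(166.4,311.3));print("tips",L,R)
l,r=onz(T,124.8,321.3,.287),onz(T,166.4,311.3,.287);li,ri=onz(T,121,301.5,.285),onz(T,162.6,290.8,.285)
lp,rp=onz(T,116.2,273.5,.285),onz(T,156.8,263.8,.285)
for q in((L[0],R[0]),(l,r),(li,ri),(lp,rp)):
  v=q[0]-q[1];print(q[0],q[1],np.linalg.norm(v),"yaw",np.degrees(np.arctan2(-v[0],v[1])))
for a,b in((lp,li),(rp,ri),(lp,l),(rp,r)): v=a-b;print("yaw",np.degrees(np.arctan2(v[1],v[0])))
y=np.radians(14.5);h=np.array([np.cos(y),np.sin(y),0])
print("seat from tips",(l+r)/2+.019*h,(L[0]+R[0])/2+.019*h,"from inner end (47 out)",(li+ri)/2-.012*h)
```

```text
tips (array([0.4829, 0.3119, 0.2894]), np.float64(0.00019260755127013107)) (array([0.4999, 0.2461, 0.2893]), np.float64(0.0002147393087121159))
[0.4829 0.3119 0.2894] [0.4999 0.2461 0.2893] 0.06793958983859368 yaw 14.487486805066705
[0.4829 0.3125 0.287 ] [0.5    0.2466 0.287 ] 0.06814448486523857 yaw 14.487313864458688
[0.5145 0.3212 0.285 ] [0.5328 0.2549 0.285 ] 0.06881849144613165 yaw 15.486078431317935
[0.5596 0.3319 0.285 ] [0.5766 0.2667 0.285 ] 0.06733220921864506 yaw 14.587355752632515
yaw 13.221913544443398
yaw 15.058769861120878
yaw 14.132650994539864
yaw 14.720827395654439
seat from tips [0.5098 0.2843 0.287 ] [0.5098 0.2837 0.2893] from inner end (47 out) [0.512  0.2851 0.285 ]
```

Run:
```python
from h import *
M=pose([.557,0,.322],6,30);W=pose([.4665,.2728,.319],14.5,30)
rows(cur(),M,10);rows(M,W,10);print(ctrl.get_state()["joint_positions"])
```

```text
10 rows of [26.23 -1.06 -0.37] [-0.01  0.64 -1.13]
10 rows of [28.45 -3.84 -1.87] [-0.    0.42 -0.74]
[ 0.99721278 -0.09848872 -0.46202402  1.82883071 -0.3035109   0.93540073
  0.52776188]
```

```bash
python3 -m inch '[[[10,-0.4,-0.2],[0,0.64,-1.13]],[[20,-0.8,-0.3],[0,0.64,-1.13]],[[28,-1.1,-0.4],[0,0.64,-1.13]],[[30,-1.2,-0.4],[0,0.64,-1.13]],[[32,-1.3,-0.4],[0,0.64,-1.13]],[[32,-1.3,-0.4],[0,0.64,-1.13]],[[32,-1.3,-0.4],[0,0.64,-1.13]],[[30,-1.2,-0.4],[0,0.64,-1.13]],[[28,-1.1,-0.4],[0,0.64,-1.13]],[[20,-0.8,-0.3],[0,0.64,-1.13]]]'
python3 - <<'E'
from h import *
W=pose([.4665,.2728,.319],14.5,30)
rows(cur(),W,10);print(ctrl.get_state()["joint_positions"],ctrl.get_state()["ft_force"])
E
```

```text
time: 6.7
position: [0.5551, 0.0037, 0.3234]
tool_rot: [1.827, 2.041, 0.546]
ft_force: [-0.6, 0.1, -2.7]
grip_width: 0.126
10 rows of [28.06 -3.72 -1.67] [ 0.    0.42 -0.71]
[ 0.62352248 -0.30102722 -0.52031077  1.97201798 -0.30440996  0.92940627
  0.31446109] [-0.56944317  0.06771922 -2.74058267]
```

Run:
```python
from h import *
W=pose([.4665,.2728,.320],14.5,20)
M2=cur()@np.eye(4);M2=pose(cur()[:3,3]+[0,0,0],6,20)
rows(cur(),M2,3);rows(M2,W,10)
```

```text
3 rows of [0. 0. 0.] [ 3.34 -0.01  0.1 ]
10 rows of [28.05 -4.01 -1.09] [ 0.    0.29 -0.8 ]
```

```bash
python3 -m inch '[[[0,0,0],[2.5,0,0]],[[0,0,0],[2.5,0,0]],[[0,0,0],[2.5,0,0]],[[10,-1.4,-0.4],[2.5,0.1,-0.3]],[[20,-2.9,-0.8],[0,0.2,-0.6]],[[28,-4,-1.1],[0,0.3,-0.8]],[[28,-4,-1.1],[0,0.3,-0.8]],[[28,-4,-1.1],[0,0.3,-0.8]],[[28,-4,-1.1],[0,0.3,-0.8]],[[20,-2.9,-0.8],[0,0.2,-0.6]]]'
python3 - <<'E'
from h import *
W=pose([.4665,.2728,.320],14.5,20)
rows(cur(),W,10);print(cur()[:3,3],ctrl.get_state()["joint_positions"],ctrl.get_state()["ft_force"])
E
```

```text
time: 7.7
position: [0.5071, 0.1608, 0.3208]
tool_rot: [1.833, 2.237, 0.394]
ft_force: [0.4, 0.6, -2.4]
grip_width: 0.128
10 rows of [11.82 -1.42 -0.45] [ 0.01  0.12 -0.3 ]
[0.50711104 0.16083069 0.32078779] [ 5.25878646e-01 -2.65994345e-01 -7.59616929e-01  1.86832327e+00
 -1.81144788e-01  1.11989267e+00  8.20216606e-05] [ 0.42122861  0.58883733 -2.39549682]
```

```bash
python3 -m inch '[[[14,-1.7,-0.5],[0,0.14,-0.36]],[[18,-2.1,-0.7],[0,0.2,-0.4]],[[18,-2.1,-0.7],[0,0.2,-0.4]],[[16,-2,-0.6],[0,0.1,-0.4]],[[14,-1.7,-0.5],[0,0.14,-0.36]],[[12,-1.4,-0.4],[0,0.1,-0.3]],[[12,-1.4,-0.4],[0,0.1,-0.3]],[[9,-1,-0.3],[0,0.1,-0.3]],[[5,-0.8,-0.3],[0,0,-0.2]],[[0,0,0],[0,0,0]]]'
python3 - <<'E'
from h import *
import cv2
d=cams();o=[]
for n,(u,v) in (("scene",(410,100)),("top",(60,180))): o.append(cv2.resize(d[n]["image"][v:v+160,u:u+160,::-1],(400,400),interpolation=cv2.INTER_CUBIC))
cv2.imwrite("pics/w2.png",np.hstack(o))
W=pose([.4665,.2728,.320],14.5,20);V=pose([.510,.284,.320],14.5,28)
rows(cur(),W,1);rows(cur(),V,10);print(cur(),ctrl.get_state()["joint_positions"],ctrl.get_state()["ft_force"])
E
```

```text
time: 8.7
position: [0.4691, 0.2692, 0.3202]
tool_rot: [1.778, 2.289, 0.402]
ft_force: [-0.6, 1.0, -3.4]
grip_width: 0.124
1 rows of [ 5.55 -1.7  -0.55] [-0.01  0.21 -0.25]
10 rows of [0.56 3.95 1.74] [-0.8   0.02 -0.02]
[[-0.24525293  0.91086609  0.33192464  0.46959224]
 [ 0.96945699  0.23114857  0.08199684  0.26786238]
 [-0.00203576  0.34189663 -0.93973536  0.32007876]
 [ 0.          0.          0.          1.        ]] [ 0.45757114 -0.26741052 -0.91707587  1.84042303 -0.14541221  1.12560768
 -0.19020916] [ 0.30755615  0.13986098 -2.62851776]
```

View pics/w2.png

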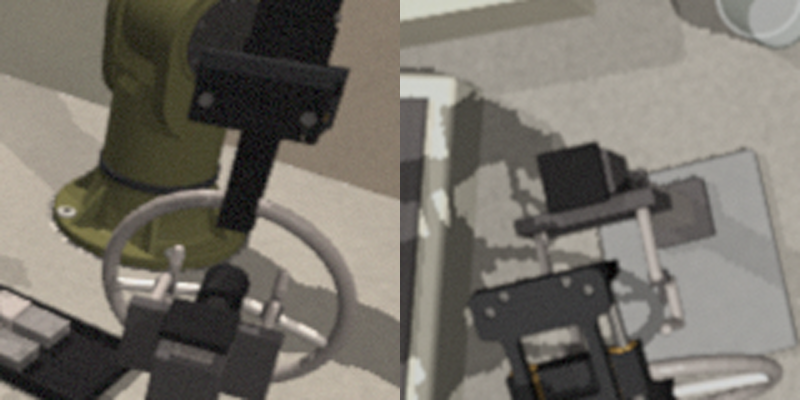

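Run:
```python
from h import *
S=cams()["scene"];T=cur();s=np.array([.510,.284,.25]);y=np.radians(14.5);h=np.array([np.cos(y),np.sin(y),0]);k=np.array([-np.sin(y),np.cos(y),0])
for off in ([0,-.0405,.070],[0,-.0277,.0761]):
  X=T[:3,:3]@off+T[:3,3];p=(np.array(proj(S,X))-[410,100])*2.5
  e=X-s;print("centre pred",X,"px",p,"rel seat x,y,z",h@e,k@e,e[2])
e=T[:3,3]-s;print("tcp rel",h@e,k@e,e[2])
c,w=ray(S,410+222/2.5,100+290/2.5);print("hub back face ray on plane of wheel", (lambda q:(h@(q-s),k@(q-s),q[2]-s[2]))(c+w*((h@(s-.06*h-c))/(h@w))))
```

```text
centre pred [0.45600488 0.26407266 0.2404102 ] px [218.09219494 291.81623786] rel seat x,y,z -0.05726465540715617 -0.005773310352863282 -0.009589804387826778
centre pred [0.46969003 0.26752574 0.23905265] px [213.27133485 303.12329904] rel seat x,y,z -0.04315082814916475 -0.005856708531528835 -0.010947348079710817
tcp rel -0.04312942788636074 -0.0057112189531180226 0.07003708483681537
hub back face ray on plane of wheel (np.float64(-0.05999999999999988), np.float64(-0.003737954996488305), np.float64(-0.009001447586130418))
```

```bash
python3 -m inch '[[[0.6,2,0.8],[-0.8,0,0]],[[0.6,4.3,1.9],[-0.8,0,0]],[[0.6,4.3,1.9],[-0.8,0,0]],[[0.6,4.3,1.9],[-0.8,0,0]],[[0.6,4.3,1.9],[-0.8,0,0]],[[0.6,4.3,1.9],[-0.8,0,0]],[[0.6,4.3,1.9],[-0.8,0,0]],[[0.6,4.3,1.9],[-0.8,0,0]],[[0.6,4.3,1.9],[-0.8,0,0]],[[0.6,3,1.2],[-0.8,0,0]]]'
python3 - <<'E'
from h import *
import cv2
d=cams();o=[]
for n,(u,v) in (("scene",(410,100)),("top",(60,180))): o.append(cv2.resize(d[n]["image"][v:v+160,u:u+160,::-1],(400,400),interpolation=cv2.INTER_CUBIC))
cv2.imwrite("pics/w3.png",np.hstack(o))
T=cur();s=np.array([.510,.284,.25]);y=np.radians(14.5);h=np.array([np.cos(y),np.sin(y),0]);k=np.array([-np.sin(y),np.cos(y),0]);e=T[:3,3]-s
print("tcp rel",h@e,k@e,e[2]);print(T,ctrl.get_state()["joint_positions"],ctrl.get_state()["ft_force"])
E
```

```text
time: 9.9
position: [0.5099, 0.2849, 0.3202]
tool_rot: [1.712, 2.201, 0.548]
ft_force: [-0.0, 0.9, -3.8]
grip_width: 0.123
tcp rel -0.000289700210997428 0.0010338244168220517 0.06997776181112714
[[-0.24612322  0.8555246   0.45552279  0.50946068]
 [ 0.9692369   0.21811322  0.11404584  0.28492836]
 [-0.00178652  0.46957883 -0.88288874  0.31997776]
 [ 0.          0.          0.          1.        ]] [ 0.45886247 -0.26285262 -0.94261384  1.8737015  -0.10428882  0.9496051
 -0.22914209] [-0.23379292 -0.1490219  -3.94880399]
```

View pics/w3.png

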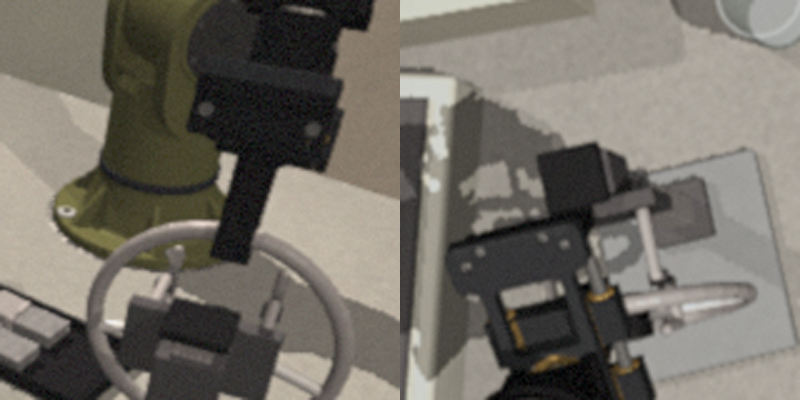

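```bash
python3 -m inch '[[[0,-0.9,1.8],[0,0,0]],[[0,-0.9,1.8],[0,0,0]],[[0,-0.9,1.8],[0,0,0]],[[0,-0.9,1.8],[0,0,0]],[[0,-0.9,1.8],[0,0,0]],[[0,-0.9,1.8],[0,0,0]],[[0,-0.9,1.8],[0,0,0]],[[0,-0.9,1.8],[0,0,0]],[[0,-0.9,1.8],[0,0,0]],[[0,-0.9,1.8],[0,0,0]]]'
python3 -m inch '[[[0,-0.5,0.9],[0,0,0]],[[0,-0.5,0.9],[0,0,0]],[[0,-0.5,0.9],[0,0,0]],[[0,-0.5,0.9],[0,0,0]],[[0,-0.5,0.9],[0,0,0]],[[0,-0.5,0.9],[0,0,0]],[[0,-0.5,0.9],[0,0,0]],[[0,-0.5,0.9],[0,0,0]],[[0,-0.5,0.9],[0,0,0]],[[0,0,0],[0,0,0]]]'
```

```text
time: 11.0
position: [0.51, 0.285, 0.2999]
tool_rot: [1.712, 2.202, 0.547]
ft_force: [-0.9, -0.1, -3.1]
grip_width: 0.123
time: 12.0
position: [0.5102, 0.285, 0.2912]
tool_rot: [1.711, 2.201, 0.548]
ft_force: [0.2, 1.0, 1.0]
grip_width: 0.125
```

```bash
python3 -m inch '[[[0,-0.3,0.5],[0,0,0]],[[0,-0.3,0.5],[0,0,0]],[[0,-0.3,0.5],[0,0,0]],[[0,-0.3,0.5],[0,0,0]],[[0,-0.3,0.5],[0,0,0]],[[0,-0.3,0.5],[0,0,0]],[[0,-0.3,0.5],[0,0,0]],[[0,-0.3,0.5],[0,0,0]],[[0,0,0],[0,0,0]],[[0,0,0],[0,0,0]]]'
python3 -m inch '[[[0,-0.3,0.5],[0,0,0]],[[0,-0.3,0.5],[0,0,0]],[[0,-0.3,0.5],[0,0,0]],[[0,-0.3,0.5],[0,0,0]],[[0,-0.3,0.5],[0,0,0]],[[0,-0.3,0.5],[0,0,0]],[[0,-0.3,0.5],[0,0,0]],[[0,-0.3,0.5],[0,0,0]],[[0,0,0],[0,0,0]],[[0,0,0],[0,0,0]]]'
```

```text
time: 13.0
position: [0.5099, 0.285, 0.2865]
tool_rot: [1.711, 2.201, 0.548]
ft_force: [2.3, -0.1, 3.4]
grip_width: 0.122
time: 14.0
position: [0.5096, 0.2849, 0.2818]
tool_rot: [1.712, 2.201, 0.548]
ft_force: [3.0, 0.4, 5.9]
grip_width: 0.12
```

```bash
python3 -m inch '[[[0,0.4,0.2],[0,0,0]],[[0,0.4,0.2],[0,0,0]],[[0,0.4,0.2],[0,0,0]],[[0,-0.3,0.5],[0,0,0]],[[0,-0.3,0.5],[0,0,0]],[[0,-0.3,0.5],[0,0,0]],[[0,-0.3,0.5],[0,0,0]],[[0,-0.3,0.5],[0,0,0]],[[0,0,0],[0,0,0]],[[0,0,0],[0,0,0]]]'
python3 -m inch '[[[0,-0.3,0.5],[0,0,0]],[[0,-0.3,0.5],[0,0,0]],[[0,-0.3,0.5],[0,0,0]],[[0,-0.3,0.5],[0,0,0]],[[0,-0.3,0.5],[0,0,0]],[[0,0,0],[0,0,0]],[[0,0,0],[0,0,0]],[[0,0,0],[0,0,0]],[[0,0,0],[0,0,0]],[[0,0,0],[0,0,0]]]'
```

```text
time: 15.0
position: [0.5098, 0.285, 0.2781]
tool_rot: [1.713, 2.203, 0.545]
ft_force: [0.1, -0.7, 7.1]
grip_width: 0.125
time: 16.0
position: [0.5096, 0.285, 0.2754]
tool_rot: [1.712, 2.203, 0.545]
ft_force: [-0.3, -0.3, 7.0]
grip_width: 0.124
```

```bash
python3 -m inch '[[[0,-0.3,0.5],[0,0,0]],[[0,-0.3,0.5],[0,0,0]],[[0,-0.3,0.5],[0,0,0]],[[0,-0.3,0.5],[0,0,0]],[[0,-0.3,0.5],[0,0,0]],[[0,-0.3,0.5],[0,0,0]],[[0,-0.3,0.5],[0,0,0]],[[0,0,0],[0,0,0]],[[0,0,0],[0,0,0]],[[0,0,0],[0,0,0]]]'
python3 -m inch '[[[0,-0.3,0.5],[0,0,0]],[[0,-0.3,0.5],[0,0,0]],[[0,-0.3,0.5],[0,0,0]],[[0,-0.3,0.5],[0,0,0]],[[0,-0.3,0.5],[0,0,0]],[[0,-0.3,0.5],[0,0,0]],[[0,-0.3,0.5],[0,0,0]],[[0,0,0],[0,0,0]],[[0,0,0],[0,0,0]],[[0,0,0],[0,0,0]]]'
```

```text
time: 17.0
position: [0.5095, 0.2851, 0.2714]
tool_rot: [1.712, 2.203, 0.546]
ft_force: [-0.9, 0.9, 7.2]
grip_width: 0.125
time: 18.0
position: [0.509, 0.2853, 0.2673]
tool_rot: [1.712, 2.204, 0.545]
ft_force: [-1.9, -0.1, 7.0]
grip_width: 0.125
```

```bash
python3 -m inch '[[[0,-0.3,0.5],[0,0,0]],[[0,-0.3,0.5],[0,0,0]],[[0,-0.3,0.5],[0,0,0]],[[0,-0.3,0.5],[0,0,0]],[[0,-0.3,0.5],[0,0,0]],[[0,-0.3,0.5],[0,0,0]],[[0,-0.3,0.5],[0,0,0]],[[0,0,0],[0,0,0]],[[0,0,0],[0,0,0]],[[0,0,0],[0,0,0]]]'
python3 -m inch '[[[0,-0.3,0.5],[0,0,0]],[[0,-0.3,0.5],[0,0,0]],[[0,-0.3,0.5],[0,0,0]],[[0,-0.3,0.5],[0,0,0]],[[0,-0.3,0.5],[0,0,0]],[[0,-0.3,0.5],[0,0,0]],[[0,-0.3,0.5],[0,0,0]],[[0,0,0],[0,0,0]],[[0,0,0],[0,0,0]],[[0,0,0],[0,0,0]]]'
```

```text
time: 19.0
position: [0.5095, 0.2843, 0.263]
tool_rot: [1.713, 2.202, 0.546]
ft_force: [-2.5, -1.7, 0.6]
grip_width: 0.125
time: 20.0
position: [0.5098, 0.2846, 0.2595]
tool_rot: [1.712, 2.201, 0.547]
ft_force: [-1.6, -3.1, 3.6]
grip_width: 0.122
```

Run:
```python
from h import *
import cv2
d=cams();o=[]
for n,(u,v) in (("scene",(440,150)),("top",(90,240))): o.append(cv2.resize(d[n]["image"][v:v+100,u:u+100,::-1],(400,400),interpolation=cv2.INTER_CUBIC))
cv2.imwrite("pics/w4.png",np.hstack(o));s=ctrl.get_state();print(s["ft_force"],s["torque"],s["position"])
```

```text
[-2.16283843 -4.29403487  3.45384715] [-0.92266109  0.54929292 -0.37560015] [0.50974941 0.28453218 0.25947261]
```

View pics/w4.png

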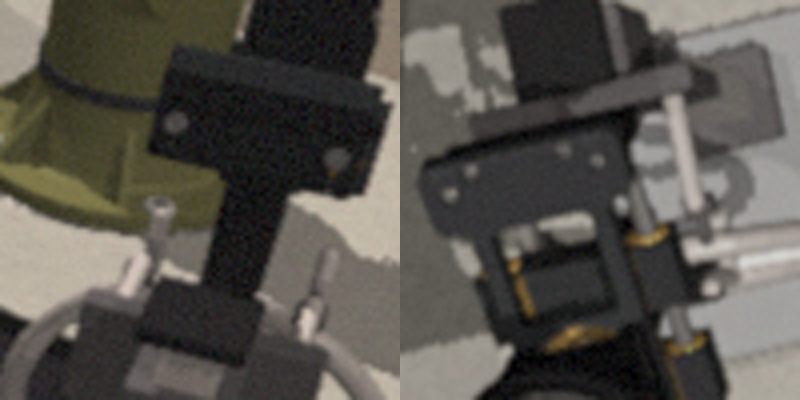

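```bash
python3 -m inch '[[[-0.5,0,0],[0,0,0]],[[-0.5,0,0],[0,0,0]],[[-0.5,0,0],[0,0,0]],[[-0.5,0,0],[0,0,0]],[[-0.5,0,0],[0,0,0]],[[-0.5,0,0],[0,0,0]],[[0,0,0],[0,0,0]],[[0,0,0],[0,0,0]],[[0,0,0],[0,0,0]],[[0,0,0],[0,0,0]]]'
python3 - <<'E'
from h import *
s=ctrl.get_state();print(s["ft_force"],s["torque"],s["position"])
E
```

```text
time: 21.1
position: [0.5105, 0.2826, 0.2599]
tool_rot: [1.711, 2.202, 0.55]
ft_force: [-0.6, 4.5, 2.1]
grip_width: 0.12
[-0.55064995  4.45297585  2.10592106] [0.9024746  0.27469844 0.51126363] [0.51054667 0.28260971 0.25990825]
```

```bash
python3 -m inch '[[[0.5,0,0],[0,0,0]],[[0.5,0,0],[0,0,0]],[[0.5,0,0],[0,0,0]],[[0,0,0],[0,0,0]],[[0,0,0],[0,0,0]],[[0,-0.3,0.5],[0,0,0]],[[0,-0.3,0.5],[0,0,0]],[[0,-0.3,0.5],[0,0,0]],[[0,-0.3,0.5],[0,0,0]],[[0,0,0],[0,0,0]]]'
python3 -m inch '[[[0,-0.3,0.5],[0,0,0]],[[0,-0.3,0.5],[0,0,0]],[[0,-0.3,0.5],[0,0,0]],[[0,-0.3,0.5],[0,0,0]],[[0,0,0],[0,0,0]],[[0,0,0],[0,0,0]],[[0,0,0],[0,0,0]],[[0,0,0],[0,0,0]],[[0,0,0],[0,0,0]],[[0,0,0],[0,0,0]]]'
python3 - <<'E'
from h import *
s=ctrl.get_state();print(s["ft_force"],s["torque"],s["position"])
E
```

```text
time: 22.1
position: [0.5103, 0.2828, 0.2573]
tool_rot: [1.712, 2.201, 0.547]
ft_force: [3.4, 0.8, 4.3]
grip_width: 0.126
time: 23.1
position: [0.5102, 0.2828, 0.2551]
tool_rot: [1.712, 2.2, 0.548]
ft_force: [3.6, -0.6, 5.8]
grip_width: 0.124
[ 3.55698473 -0.56372913  5.81819772] [-0.01679262 -0.80529979 -0.16105136] [0.5102378  0.28284798 0.25511645]
```

```bash
python3 -m inch '[[[0,0.5,0.2],[0,0,0]],[[0,0.4,0.2],[0,0,0]],[[0,0.4,-0.8],[0,0,0]],[[0,0.4,-0.8],[0,0,0]],[[0,0.4,-0.8],[0,0,0]],[[0,0.4,-0.8],[0,0,0]],[[0,0.4,-0.8],[0,0,0]],[[0,0.4,-0.8],[0,0,0]],[[0,0.4,-0.8],[0,0,0]],[[0,0,0],[0,0,0]]]'
python3 - <<'E'
from h import *
import cv2
d=cams();o=[]
for n,(u,v) in (("scene",(440,150)),("top",(90,240))): o.append(cv2.resize(d[n]["image"][v:v+100,u:u+100,::-1],(400,400),interpolation=cv2.INTER_CUBIC))
cv2.imwrite("pics/w5.png",np.hstack(o));s=ctrl.get_state();print(s["ft_force"],s["torque"],s["position"])
E
```

```text
time: 24.1
position: [0.5102, 0.2832, 0.2607]
tool_rot: [1.712, 2.202, 0.546]
ft_force: [-0.2, -2.7, 2.0]
grip_width: 0.123
[ 0.24956794 -2.0227352   2.14418163] [-0.44780171  0.03597928 -0.23929979] [0.51014879 0.28324712 0.26065627]
```

View pics/w5.png

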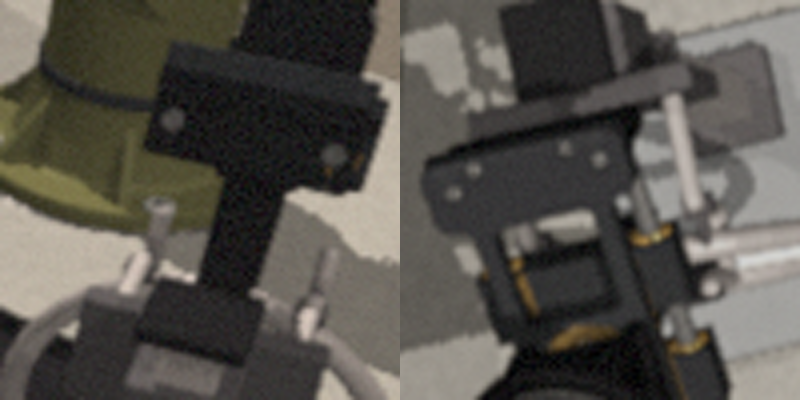

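```bash
python3 -m inch '[[[0,0.5,-0.9],[0,0,0]],[[0,0.5,-0.9],[0,0,0]],[[0,0.3,-0.5],[0,0,0]],[[0,0,0],[0,0,0]],[[0,0,0],[0,0,0]],[[0,0,0],[0,0,0]],[[0,0,0],[0,0,0]],[[0,0,0],[0,0,0]],[[0,0,0],[0,0,0]],[[0,0,0],[0,0,0]]]'
python3 -m inch '[[[0,0,0],[0,0,0]],[[0,0,0],[0,0,0]],[[0,0,0],[0,0,0]],[[0,0,0],[0,0,0]],[[0,0,0],[0,0,0]],[[0,0,0],[0,0,0]],[[0,0,0],[0,0,0]],[[0,0,0],[0,0,0]],[[0,0,0],[0,0,0]],[[0,0,0],[0,0,0]]]' 0.6
```

```text
time: 25.2
position: [0.5103, 0.2836, 0.2635]
tool_rot: [1.712, 2.202, 0.547]
ft_force: [-2.2, -1.9, 2.3]
grip_width: 0.121
time: 26.2
position: [0.5106, 0.2835, 0.2637]
tool_rot: [1.712, 2.202, 0.547]
ft_force: [0.8, -0.5, 0.1]
grip_width: 0.403
```

```bash
python3 -m inch '[[[0,0,-3],[0,0,0]],[[0,0,-5],[0,0,0]],[[0,0,-7],[0,0,0]],[[0,0,-8],[0,0,0]],[[0,0,-8],[0,0,0]],[[0,0,-8],[0,0,0]],[[0,0,-8],[0,0,0]],[[0,0,-8],[0,0,0]],[[0,0,-5],[0,0,0]],[[0,0,0],[0,0,0]]]'
python3 -m inch '[[[-25,0,-3],[0,0,0]],[[-35,0,-3],[0,0,0]],[[-40,0,0],[0,0,0]],[[-40,0,0],[0,0,0]],[[-40,0,0],[0,0,0]],[[-30,0,0],[0,0,0]],[[-15,0,0],[0,0,0]],[[0,0,0],[0,0,0]],[[0,0,0],[0,0,0]],[[0,0,0],[0,0,0]]]'
python3 - <<'E'
from h import *
import cv2
d=cams();o=[]
for n,(u,v) in (("scene",(430,170)),("top",(80,230))): o.append(cv2.resize(d[n]["image"][v:v+110,u:u+110,::-1],(400,400),interpolation=cv2.INTER_CUBIC))
cv2.imwrite("pics/w6.png",np.hstack(o));s=ctrl.get_state();print(s["ft_force"],s["position"],s["time"])
S,T=d["scene"],d["top"];y=np.radians(14.5);h=np.array([np.cos(y),np.sin(y),0])
for dz in (0,-.006,-.012):
  for x in(0,.005):
    X=np.array([.51,.284,.269+dz])+x*h;print(dz,x,(np.array(proj(T,X))-[80,230])*3.636+[400,0],(np.array(proj(S,X))-[430,170])*3.636)
E
```

```text
time: 27.2
position: [0.4832, 0.2772, 0.3182]
tool_rot: [1.71, 2.201, 0.55]
ft_force: [0.2, -0.5, -0.2]
grip_width: 0.403
time: 28.2
position: [0.5364, 0.0597, 0.3223]
tool_rot: [1.71, 2.204, 0.547]
ft_force: [-0.1, -0.2, 0.1]
grip_width: 0.396
[-0.33548252  0.10776684 -0.59278332] [0.53650655 0.05945896 0.32228449] 28.3
0 0 [642.29510432 272.02726542] [243.43120769 182.58378629]
0 0.005 [640.12782052 261.20889629] [241.05669199 188.01332297]
-0.006 0 [645.98551502 272.22059812] [240.71372515 193.35093769]
-0.006 0.005 [643.82866012 261.4662086 ] [238.33766099 198.80460043]
-0.012 0 [649.63241878 272.41165157] [238.02059795 204.0215889 ]
-0.012 0.005 [647.48589819 261.72048937] [235.64310888 209.49872619]
```

View pics/w6.png

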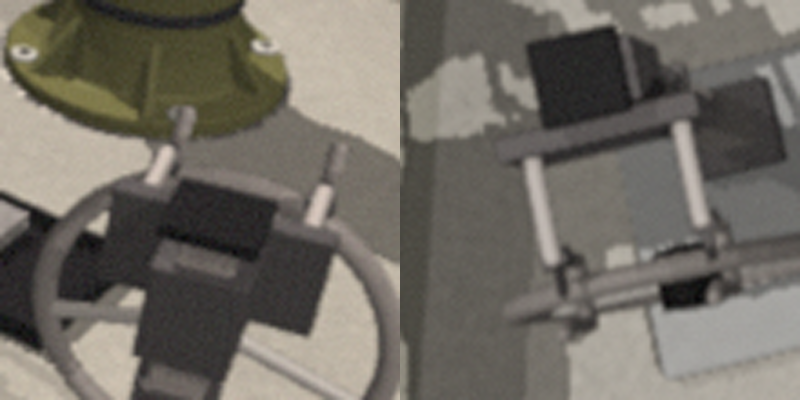

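```bash
python3 -m inch '[[[0,0,0],[0,0,0]],[[0,0,0],[0,0,0]],[[0,0,0],[0,0,0]],[[0,0,0],[0,0,0]],[[0,0,0],[0,0,0]],[[0,0,0],[0,0,0]],[[0,0,0],[0,0,0]],[[0,0,0],[0,0,0]],[[0,0,0],[0,0,0]],[[0,0,0],[0,0,0]]]'
python3 - <<'E'
from h import *
import cv2
a=cv2.imread("pics/w6.png");d=cams();o=[]
for n,(u,v) in (("scene",(430,170)),("top",(80,230))): o.append(cv2.resize(d[n]["image"][v:v+110,u:u+110,::-1],(400,400),interpolation=cv2.INTER_CUBIC))
print("change",np.abs(np.hstack(o).astype(int)-a).mean())
f=cv2.imread("pics/top0.png").astype(int);g=d["top"]["image"][:,:,::-1].astype(int)
for n,(u,v,w,h) in dict(jar=(230,160,40,40),beaker=(182,155,42,50),box=(350,150,95,55),chuckA=(242,258,24,22),small=(288,248,62,40),chuckB=(376,310,22,20)).items(): print(n,np.abs(f-g)[v:v+h,u:u+w].mean().round(1))
from bench import close_job
close_job()
E
```

```text
time: 29.3
position: [0.5368, 0.0581, 0.3223]
tool_rot: [1.712, 2.202, 0.547]
ft_force: [-0.8, 0.2, -0.3]
grip_width: 0.397
change 1.9748125
jar 6.7
beaker 8.6
box 7.3
chuckA 95.1
small 25.9
chuckB 8.9
the job is handed in; nothing more can be done
```

The larger wheel is off its rack and hanging in both J's of the hook, released. I handed the job in at about 29 s of the 72 s allowed, and no verdict was reported.

- **Pressing home:** The load on the hook levelled off at about 11 N by the wrist readings, well under 20 N. It then dropped sharply as the keepers gave way. Pressing on gave about 0.65 N/mm, which fits the rim sitting at the bottom of the J's. I held it pressed there for a few seconds at 6–10 N before letting go.
- **Final picture:** The wheel hangs upright with the rim through both J's, within a few millimetres of the seat point. The dark keepers show above the rim on both sides. Two pictures 1 s apart hardly differ, so it looks at rest. The hand is more than 150 mm away and its force reading is near zero.
- **Not confirmed:** I judged the keepers shut from low-resolution pictures and the force drop; their angles were never measured.
- **A check that disagreed:** Comparing the first and last top views, the jar, beaker, slide box and one chuck match. The areas of the other chuck (95) and the small wheel (26) changed. The arm was parked over that area, so I put this down to it blocking the view or casting a shadow. I felt no contact on the way, but I did not look at those two again.

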